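# Pop up the middle straw and stand it in its hole

## Task

Gently press the dispenser key that belongs to the straw of middle thickness all the way down, so that this straw and no other pops up. Then draw that straw out and lower it to the bottom of the hole that fits it in the bamboo stand, letting go only once it is down, so that it is left standing there. Leave the other straws down in the dispenser and everything else on the counter where it is.

Things in the scene. Friction and masses are not known exactly. Their poses are not given: they have to be found in the camera images.
- dispenser: Fixed push dispenser: white box magazine 128 wide, 90 deep, 170 along its axis, on a steel foot plate 170 x 140. Origin: centre of the foot plate, at counter level; z up, +x to its back, y along its three lanes (left +38, centre 0, right -38). The magazine leans 0.40 rad to the front (-x): lane axis u = (-0.389, 0, 0.921) here. Push it with well under 40 N.
- mouth_left (a point): Centre of the left lane's square mouth, 18 x 18, in the steel top deck (flat, square to u; mouths in its back row, keys in its front row 45 in front of the mouths). The lane below has an 18 x 18 bore along u; the straw in it rests against the bore's front side.
- key_left_top (a point): Centre of the top face of the left key: black, square, 26 x 26, standing 32 above the deck when up and 8 when down, straight in front of the left mouth; moves with the key. The cap is cushioned: it gives 0.2 mm per N. It raises the straw of the left lane.
- key_left (a joint): How far the left key is pressed along -u, in m: 0 up, 0.024 at its hard stop. It resists with 4 to 5 N all the way, has no return spring and stays where it is left. The straw of its lane rises twice as far as the key goes down (48 mm at the stop).
- mouth_centre (a point): Centre of the centre lane's square mouth, 18 x 18, in the steel top deck (flat, square to u; mouths in its back row, keys in its front row 45 in front of the mouths). The lane below has an 18 x 18 bore along u; the straw in it rests against the bore's front side.
- key_centre_top (a point): Centre of the top face of the centre key: black, square, 26 x 26, standing 32 above the deck when up and 8 when down, straight in front of the centre mouth; moves with the key. The cap is cushioned: it gives 0.2 mm per N. It raises the straw of the centre lane.
- key_centre (a joint): How far the centre key is pressed along -u, in m: 0 up, 0.024 at its hard stop. It resists with 4 to 5 N all the way, has no return spring and stays where it is left. The straw of its lane rises twice as far as the key goes down (48 mm at the stop).
- mouth_right (a point): Centre of the right lane's square mouth, 18 x 18, in the steel top deck (flat, square to u; mouths in its back row, keys in its front row 45 in front of the mouths). The lane below has an 18 x 18 bore along u; the straw in it rests against the bore's front side.
- key_right_top (a point): Centre of the top face of the right key: black, square, 26 x 26, standing 32 above the deck when up and 8 when down, straight in front of the right mouth; moves with the key. The cap is cushioned: it gives 0.2 mm per N. It raises the straw of the right lane.
- key_right (a joint): How far the right key is pressed along -u, in m: 0 up, 0.024 at its hard stop. It resists with 4 to 5 N all the way, has no return spring and stays where it is left. The straw of its lane rises twice as far as the key goes down (48 mm at the stop).
- straw_thin: The thin reusable straw, off-white rigid plastic, 8 in diameter, 150 long, about 12 g. Origin: centre of its foot; z along it to its top. Starts in one of the three lanes (varies) with its top 5 below the deck, out of reach; with its key fully down it stands 43 proud of the deck.
- straw_middle: The wanted straw: the middle reusable straw, off-white rigid plastic, 11 in diameter, 150 long, about 12 g. Origin: centre of its foot; z along it to its top. Starts in one of the three lanes (varies) with its top 5 below the deck, out of reach; with its key fully down it stands 43 proud of the deck.
- straw_wide: The wide reusable straw, off-white rigid plastic, 14 in diameter, 150 long, about 12 g. Origin: centre of its foot; z along it to its top. Starts in one of the three lanes (varies) with its top 5 below the deck, out of reach; with its key fully down it stands 43 proud of the deck.
- stand: Fixed bamboo straw stand, block 52 x 150 x 50 high. Origin: centre of its underside; z up, y along its row of four blind round holes at y = -51, -17, +17, +51, graded 7.5, 10.8, 13.8 and 16.8 in diameter in that order; each is 42 deep (floor 8 above the counter). May be turned any way.
- hole_a (a point): Centre of the mouth of the 7.5 mm hole, on the top face of the stand; too narrow for any of the straws.
- hole_b (a point): Centre of the mouth of the 10.8 mm hole, on the top face of the stand; fits the thin straw.
- hole_c (a point): Centre of the mouth of the 13.8 mm hole, on the top face of the stand; fits the middle straw.
- hole_d (a point): Centre of the mouth of the 16.8 mm hole, on the top face of the stand; fits the wide straw.
- jar: Bystander: glass jar with bamboo cap, 84 across, 133 high. Origin: centre of its underside.
- bottle: Bystander: silver aluminium bottle with black cap, 69 across, 240 high. Origin: centre of its underside.
- container: Bystander: clear box with red clip-on lid, 114 x 164 x 70. Origin: centre of its underside.
- spoon: Bystander: green silicone spoon lying flat, 275 long, handle along its -x. Origin: near the middle of its handle, at counter level.
- mug: Bystander: blue mug, 80 across, 92 high, handle at +y. Origin: centre of its underside.
- tumbler: Bystander: clear drinking glass, 74 across, 120 high. Origin: centre of its underside.
Mind the look-alikes: they are no part of the job. Leave any yellow look-alike of the dispenser alone.

How it is judged (in metres and radians):
On the way, in this order (a step that is already met when the one before it is completed fails the run):
1. the middle straw stands popped up out of its mouth, lifted by its key and not held (z of straw_middle in the frame of dispenser above 0.0898 m and contact force between the fingers and straw_middle below 0.05 N), for 0.2 s.
2. the middle straw is drawn right out of the dispenser, held by the fingers (z of straw_middle in the frame of dispenser above 0.185 m and contact force between the fingers and straw_middle above 0.3 N), for 0.1 s.
3. still held, the middle straw is down in the hole that fits it, its foot within 6 mm of the bottom (horizontal distance between straw_middle and hole_c below 0.005 m and height (world z) of straw_middle below 0.014 m and contact force between the fingers and straw_middle above 0.3 N), for 0.1 s.
At the end, for the whole second after the job is handed in: The middle straw stands released and still in the 13.8 mm hole: foot within 5 mm sideways of the hole's centre and within 4 mm of its bottom, no more than 0.15 rad off upright; the thin and wide straws are still down in their lanes (moved less than 12 mm) (horizontal distance between straw_middle and hole_c below 0.005 m and angle between straw_middle's own z axis and vertical below 0.15 rad and height (world z) of straw_middle below 0.012 m and linear speed of straw_middle below 0.02 m/s and distance of each of straw_thin, straw_wide from where it was at the start of the episode below 0.012 m); the robot touches nothing.
It fails at once if the thin or wide straw is raised or moved by 15 mm or more (distance of any of straw_thin, straw_wide from where it was at the start of the episode above 0.015 m).
It fails at once if the dispenser or a key is pushed with 40 N or more (contact force between any of the fingers, the arm and dispenser above 40 N).
It fails at once if the jar, bottle, container, spoon, mug or tumbler is moved by 30 mm or more (distance of any of jar, bottle, container, spoon, mug, tumbler from where it was at the start of the episode above 0.03 m).
It also fails if it takes over 53 s, if anything falls off the work surface, if the arm or the gripper's body presses on something with over 40 N, if the wrist force passes 120 N, or if a joint passes its speed limit or range.

## Robot

A 7-joint arm with a two-finger parallel gripper is mounted at the origin on the work surface. World frame = base frame: x ahead of the robot, y to its left, z up, the work surface at z = 0. Lengths are in mm, angles in degrees, forces in N, time in s.
With the tool pointing down it reaches from about 400 to 850 mm from the base axis. Payload 6.9 kg.
Tool frame: the origin (TCP) lies at the very end of the fingers, on their centre line; the grasp point (between the pads) lies 19 mm behind it; z points along the fingers, y is the line along which they close (so a half turn about z gives the same grasp; the last joint's range is limited). The gripper opens to 85 mm and grips with 20 to 120 N. Pads are 22 mm wide; open, the fingers measure 114 mm over their backs; the gripper's body (76 mm by 85 mm) begins 54 mm behind the grasp point. The pads swing forward as they close: fully open they stand 13 mm farther back than shut.
Start: joints at [6.045, 29.078, -13.613, 85.955, 7.202, 65.827, -8.869], TCP at [624.989, -0.025, 231.275] pointing down, gripper open.
Joint ranges: [-176.47, 176.47], [-13.61, 117.27], [-81.72, 77.17], [0.22, 143.17], [-87.28, 267.28], [10, 112.55], [-165.47, 165.47]. Speed limits (degrees/s): [136.94, 136.94, 180, 180, 180, 180, 180].

## Interface

Orientations are given as [roll, pitch, yaw] about the fixed x, y, z axes, in that order (R = Rz(yaw) Ry(pitch) Rx(roll)).
In Python, from cell import * gives the robot as it stands.
- The arm moves only by the tool carry_out, never from a script. Its argument "steps" is a list of rows, each an object with "claw": the closure, from 0 (fully open) to 1 (shut); "linear": the shift along the tool's x, y, z scaled (see below), a list of three; "dr": the turn, a rotation vector about the tool's x, y, z scaled (see below), a list of three. In form: [{"claw": claw, "linear": [x, y, z], "dr": [rx, ry, rz]}, ...]. A call has 1 to 10 rows; each row is the pose to reach, as a shift and turn from the pose commanded when the call began, along the tool's axes at that moment, turning the shorter way round; what a row does not reach only later rows make up. The controller multiplies each number of a shift by 750 mm and each number of a turn by 2 pi rad. A row lasts 1/8 s, in which the tool goes at most 62.5 mm and 10.7 degrees, less where a joint would pass 70% of its speed; a pose out of reach is approached as far as the arm can. A call with a number of a shift or a turn outside -1 to 1 is refused whole. A call with a gripper value outside its range is refused whole. The fingers move at their own pace and stop on an object; "force" is the grip in N (left out, the last holds). Time passes only in rows, so rows that repeat a pose let the fingers close. It gives the time, the measured TCP pose, the force, the opening and the grip force at its end, in the units of the state.
- read_state(): the state, without advancing time (a new reading comes with each control period).
- get_image(name): name is "scene" or "side" or "wrist"; returns a dict with "img" (400x640x3 uint8, blue, green, red), "K" (3x3 intrinsics, pixels), "R" (3x3) and "t" (3): a world point X has camera coordinates R X + t. Camera axes: x right, y down, z forward; pixel columns grow to the right and rows downward; lengths in mm; the calibration is good to about 2 mm. A picture is of the moment at which its call begins. There is no depth.
- close_job(): hands the job in; it is judged then, once.
The state is a dict: "time_s": time; "qpos": joint angles; "joint_velocities": joint speeds; "joint_torque": joint torques, N m; "tcp_pos": TCP position; "tool_rot": TCP orientation; "contact_force": force on the tool from outside, world axes, zero at the start; "ft_torque": the same for the moment, N m; "width": finger opening in mm; "grasp_force": force on a finger pad.
Only numpy, scipy, OpenCV 4.12 (cv2) and the standard library are available. Lean on these libraries where they do the work, as an engineer would, in place of code of your own. Each camera call takes 0.05 s, during which the arm holds its last target. There are 200 camera calls.

## Working session

There is one attempt and no reset: what is moved stays moved. The work goes in short steps, Python scripts to look and compute and a tool call to move; the robot and the scene stay as the last step left them, time stands still between calls to the robot, and variables do not carry over. Pictures are saved under pics/ and viewed, at most 10 in all, crops included, and the job is handed in when it is done.

Besides the shell and the picture viewer there is one more tool, called after "Emit:" as a command line: name --argument value ..., lists and objects as JSON in quotes. carry_out: Moves the arm, as the interface text tells. Its arguments: {"type":"object","properties":{"steps":{"type":"array","items":{"type":"object","properties":{"claw":{"type":"number"},"linear":{"type":"array","items":{"type":"number"}},"dr":{"type":"array","items":{"type":"number"}}}}},"force":{"type":"number"}},"required":["steps"]}

```bash
mkdir -p pics
python3 - <<'E'
from cell import *
import cv2
for n in("scene","side"):
    d=get_image(n);cv2.imwrite(f"pics/{n}0.png",d["img"]);print(n,d["K"],d["R"],d["t"])
print(read_state())
E
```

```text
scene [[365.53395404   0.         317.98896409]
 [  0.         365.53395404 195.67379622]
 [  0.           0.           1.        ]] [[-5.77249337e-01  8.16567886e-01 -2.99125901e-04]
 [ 6.78794700e-01  4.79650833e-01 -5.56033122e-01]
 [-4.53895316e-01 -3.21172797e-01 -8.31160079e-01]] [ 293.93875256 -289.75214934 1348.5297152 ]
side [[405.65740335   0.         315.04091678]
 [  0.         405.65740335 200.99156741]
 [  0.           0.           1.        ]] [[ 0.84942909 -0.52769968 -0.00180861]
 [-0.38684159 -0.62035381 -0.6822864 ]
 [ 0.35892034  0.58025356 -0.73108275]] [-441.67438542  325.47441977 1062.89300358]
{'time_s': 0.1, 'qpos': array([  6.04082543,  29.12196665, -13.60944254,  86.00029333,
         7.20165061,  65.82794888,  -8.86833908]), 'joint_velocities': array([ 0.02185535, -0.17328507, -0.01249224, -0.14993073,  0.06679778,
        0.01803843, -0.05057882]), 'joint_torque': array([-4.60960451e-03, -6.21825886e+01, -2.19466478e+00, -2.50204021e+01,
        1.25371566e-02,  7.74859713e-03, -3.76228832e-05]), 'tcp_pos': array([ 6.24566730e+02, -2.97712006e-02,  2.30519233e+02]), 'tool_rot': array([-1.79908489e+02,  1.07677973e-03,  9.00050353e+01]), 'contact_force': array([-0.10584756, -0.2651388 ,  0.51398549]), 'ft_torque': array([ 0.03371456, -0.00247131,  0.0617614 ]), 'grasp_force': 0.0, 'width': 85.34331995108407}
```

View pics/scene0.png

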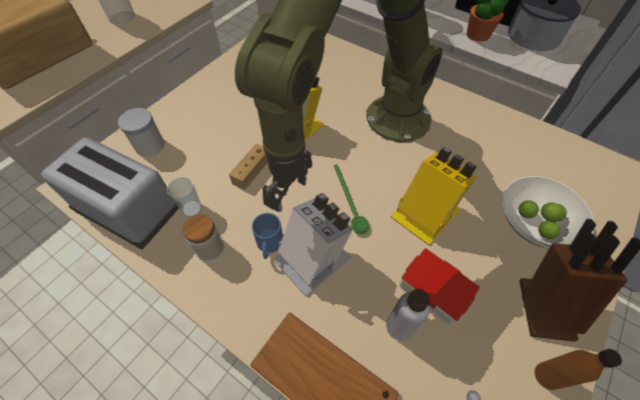

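View pics/side0.png

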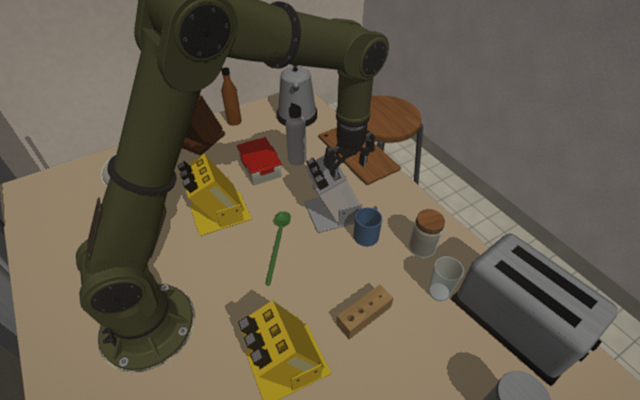

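The scene view shows the white dispenser at about (318,240), with its black keys at (320,200), (332,209) and (343,219) and the mouths to their lower left. The stand is at (248,167). In the side view the dispenser is at (332,190) and the stand at (365,310). Look-alikes are the yellow dispensers at scene (435,195) and (312,110). I choose the white one, and will check it in close crops.

Run:
```python
import cv2,numpy as np
a=cv2.imread("pics/scene0.png");b=cv2.imread("pics/side0.png")
r=lambda i,x,y,w,h,f:cv2.resize(i[y:y+h,x:x+w],None,fx=f,fy=f,interpolation=cv2.INTER_CUBIC)
o=np.zeros((600,800,3),np.uint8)
for im,(X,Y) in [(r(a,265,180,100,75,4),(0,0)),(r(b,290,140,100,75,4),(400,0)),(r(a,220,135,60,60,5),(0,300)),(r(b,330,280,80,60,5),(400,300))]:
    o[Y:Y+im.shape[0],X:X+im.shape[1]]=im
cv2.imwrite("pics/c1.png",o)
```

```text
(no output)
```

View pics/c1.png

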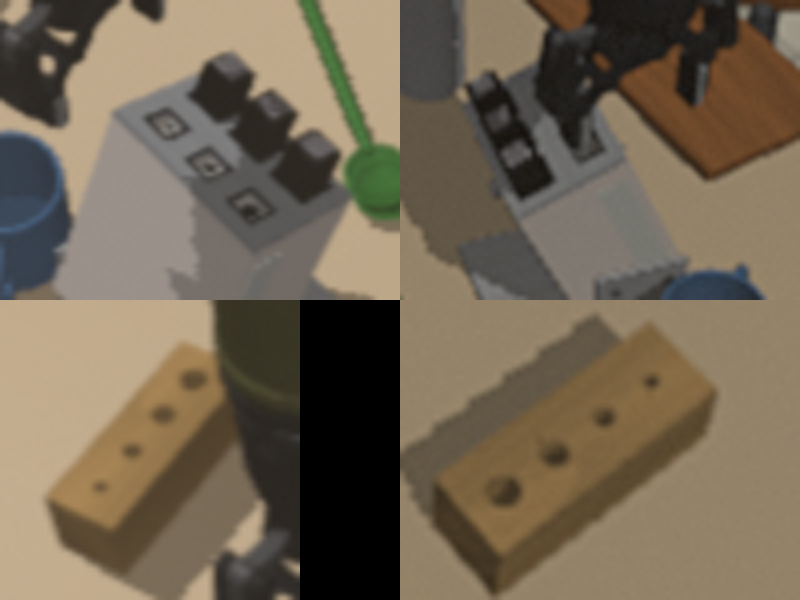

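```bash
cat > h.py <<'E'
from cell import *
import cv2,numpy as np
from scipy.spatial.transform import Rotation as Ro
def ray(c,p):
    d=c["R"].T@np.linalg.inv(c["K"])@np.array([p[0],p[1],1.]);return -c["R"].T@c["t"],d/np.linalg.norm(d)
def onz(c,p,z):
    o,d=ray(c,p);return o+d*(z-o[2])/d[2]
def tri(c,p,e,q):
    o,d=ray(c,p);a,b=ray(e,q);s=np.linalg.lstsq(np.c_[d,-b],a-o,rcond=None)[0]
    x,y=o+d*s[0],a+b*s[1];return (x+y)/2,np.linalg.norm(x-y)
def proj(c,X):
    v=c["K"]@(c["R"]@np.asarray(X,float)+c["t"]);return v[:2]/v[2]
np.set_printoptions(precision=2,suppress=True)
E
python3 - <<'E'
from h import *
A=get_image("scene");B=get_image("side")
P=[(322,196.3),(333.3,205.8),(344,216.3),(293,208),(352.5,227.5)]
Q=[(319.3,177.5),(315,168.8),(310.5,161.3),(345.5,178.8),(307,163.8)]
for p,q in zip(P,Q):print(tri(A,p,B,q))
for p,q in zip([(240,172.4),(246.4,165.2),(252.6,157.6),(258.6,151)],[(380.4,296.2),(370.8,303.4),(360.8,310.8),(350.8,318.2)]):print(onz(A,p,50),onz(B,q,50))
W=get_image("wrist");s=read_state();print(W["K"],"camera centre",-W["R"].T@W["t"],"fwd",W["R"][2],"right",W["R"][0],s["tcp_pos"])
E
```

```text
(array([564.69,  50.31, 208.41]), np.float64(1.9073268982630724))
(array([572.67,  88.06, 208.74]), np.float64(4.0435532614408976))
(array([580.59, 124.92, 205.97]), np.float64(2.9916572367335426))
(array([629.1 ,  10.81, 202.37]), np.float64(1.0146943263416544))
(array([581.39, 150.19, 177.29]), np.float64(6.3150035136331395))
[ 550.86 -269.3    50.  ] [ 550.38 -275.99   50.  ]
[ 517.67 -272.06   50.  ] [ 516.33 -279.41   50.  ]
[ 482.66 -276.53   50.  ] [ 481.97 -282.65   50.  ]
[ 450.23 -278.88   50.  ] [ 448.53 -285.8    50.  ]
[[313.64   0.   317.84]
 [  0.   313.64 206.14]
 [  0.     0.     1.  ]] camera centre [624.88  75.68 372.92] fwd [ 0.   -0.3  -0.95] right [1. 0. 0.] [624.79  -0.06 230.87]
```

```bash
cat >> h.py <<'E'
def frame(yaw):
    c,s=np.cos(np.radians(yaw)),np.sin(np.radians(yaw))
    xd,yd,z=np.array([c,s,0]),np.array([-s,c,0]),np.array([0,0,1.])
    return -.389418*xd+.921061*z, .921061*xd+.389418*z, yd, xd
def goto(p,R):
    "linear, dr numbers from present measured pose"
    s=read_state();R0=Ro.from_euler("xyz",s["tool_rot"],degrees=True).as_matrix()
    np.set_printoptions(precision=5,suppress=True)
    print("linear",R0.T@(np.asarray(p)-s["tcp_pos"])/750,"dr",Ro.from_matrix(R0.T@R).as_rotvec()/2/np.pi)
    np.set_printoptions(precision=2,suppress=True)
E
python3 - <<'E'
from h import *
u,b,yd,xd=frame(-12)
R=np.c_[-b,yd,-u];m=np.array([625.4,76.8,195.7])
goto(m+60*u+50*b,R)
E
```

```text
linear [ 0.0962   0.03035 -0.05278] dr [-0.04341 -0.05355 -0.21357]
```

Emit:
carry_out --steps '[{"claw": 0,"linear": [0,0,-0.08],"dr": [0,0,0]},{"claw": 0,"linear": [0.096,0.03,-0.08],"dr": [-0.0434,-0.0536,-0.2136]},{"claw": 0,"linear": [0.096,0.03,-0.053],"dr": [-0.0434,-0.0536,-0.2136]},{"claw": 0,"linear": [0.096,0.03,-0.053],"dr": [-0.0434,-0.0536,-0.2136]},{"claw": 0,"linear": [0.096,0.03,-0.053],"dr": [-0.0434,-0.0536,-0.2136]},{"claw": 0,"linear": [0.096,0.03,-0.053],"dr": [-0.0434,-0.0536,-0.2136]},{"claw": 0,"linear": [0.096,0.03,-0.053],"dr": [-0.0434,-0.0536,-0.2136]},{"claw": 0,"linear": [0.096,0.03,-0.053],"dr": [-0.0434,-0.0536,-0.2136]},{"claw": 0,"linear": [0.096,0.03,-0.053],"dr": [-0.0434,-0.0536,-0.2136]},{"claw": 0,"linear": [0.096,0.03,-0.053],"dr": [-0.0434,-0.0536,-0.2136]}]'

```text
time_s: 1.5
tcp_pos: [647.0, 71.4, 270.9]
tool_rot: [-180.0, 22.9, 167.9]
contact_force: [0.7, -0.1, 0.3]
width: 85.1
grasp_force: 0.0
```

Run:
```python
from h import *
u,b,yd,xd=frame(-12)
W=get_image("wrist");im=W["img"];m=np.array([625.4,76.8,195.7])
for y in(38,0,-38):print("mouth",proj(W,m+y*yd),"key",proj(W,m+y*yd-45*b+32*u))
s=read_state();print(s["tcp_pos"],s["tool_rot"],s["qpos"])
cv2.imwrite("pics/w1raw.png",im)
cv2.imwrite("pics/w1.png",im)
```

```text
mouth [378.26 150.87] key [395.2   68.92]
mouth [319.08 150.82] key [319.48  68.86]
mouth [259.91 150.77] key [243.77  68.8 ]
[647.33  71.6  271.08] [179.98  22.95 167.86] [  6.23  20.46 -28.25 100.44  30.54  45.01  40.24]
```

View pics/w1.png

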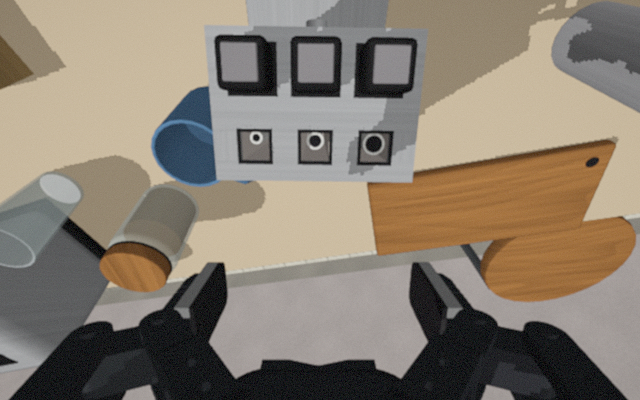

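The wrist view shows the keys at (240,62), (316,62) and (391,63). Behind them are the mouths, with straw rings thin (255,138), middle (315,141) and wide (373,145). The middle straw is therefore in the centre lane. I'll refine the dispenser pose from these points.

Run:
```python
from h import *
from scipy.optimize import least_squares
W=get_image("wrist");g=cv2.cvtColor(W["img"],cv2.COLOR_BGR2GRAY)
pts=[]
dark=(g<75).astype(np.uint8)
for (x,y) in[(374,147),(315,147),(255,146)]:
    r=dark[y-24:y+25,x-26:x+27]; c=max(cv2.findContours(r,0,2)[0],key=cv2.contourArea)
    bb=cv2.boundingRect(c);rc=cv2.minAreaRect(c);print("mouth",bb,rc);pts.append((rc[0][0]+x-26,rc[0][1]+y-24))
    w=(g[y-24:y+25,x-26:x+27]>150)
for (x,y) in[(391,63),(316,62),(240,62)]:
    r=((g>90).astype(np.uint8))[y-45:y+45,x-45:x+45]
    n,l,st,ce=cv2.connectedComponentsWithStats(r,connectivity=4);k=l[45,45];print("key",st[k],ce[k]);b_=st[k];pts.append((b_[0]+b_[2]/2-.5+x-45,b_[1]+b_[3]/2-.5+y-45))
pts=np.array(pts);print(pts)
def model(p):
    u,b,yd,xd=frame(p[3])
    return [proj(W,p[:3]+y*yd+k*(-45*b+32*u)) for k in(0,1) for y in(38,0,-38)]
f=least_squares(lambda p:(np.array(model(p))-pts).ravel(),[625,77,196,-12]);print(f.x,f.fun.reshape(-1,2))
```

```text
mouth (9, 7, 36, 35) ((26.5, 24.0), (34.0, 35.0), 90.0)
mouth (9, 7, 34, 34) ((25.5, 23.5), (33.0, 33.0), 90.0)
mouth (8, 7, 35, 34) ((25.0, 23.5), (33.0, 34.0), 90.0)
key [  26   26   39   39 1408] [44.66 44.92]
key [  26   25   36   40 1401] [43.46 44.96]
key [  24   24   38   40 1413] [42.69 43.78]
[[374.5 147. ]
 [314.5 146.5]
 [254.  145.5]
 [391.   63. ]
 [314.5  61.5]
 [237.5  60.5]]
[621.7   74.78 196.24 -12.77] [[-0.43 -0.03]
 [-0.28 -0.2 ]
 [ 0.17  0.13]
 [ 0.4  -0.27]
 [ 0.08  0.19]
 [-0.06  0.16]]
```

```bash
cat >> h.py <<'E'
u,b,yd,xd=frame(-12.8);m=np.array([621.7,74.8,196.2]);RD=np.c_[-b,yd,-u]
E
python3 - <<'E'
from h import *
goto(m-45*b+52*u,RD)
E
```

```text
linear [ 0.13073 -0.00249  0.00912] dr [0.00081 0.00009 0.00168]
```

Emit:
carry_out --steps '[{"claw": 1,"linear": [0.06,-0.0025,0],"dr": [0.001,0,0.002]},{"claw": 1,"linear": [0.1305,-0.0025,0],"dr": [0.001,0,0.002]},{"claw": 1,"linear": [0.1305,-0.0025,0],"dr": [0.001,0,0.002]},{"claw": 1,"linear": [0.1305,-0.0025,0.009],"dr": [0.001,0,0.002]},{"claw": 1,"linear": [0.1305,-0.0025,0.009],"dr": [0.001,0,0.002]},{"claw": 1,"linear": [0.1305,-0.0025,0.009],"dr": [0.001,0,0.002]}]'

```text
time_s: 2.35
tcp_pos: [562.5, 88.2, 226.7]
tool_rot: [-180.0, 23.0, 167.2]
contact_force: [0.2, 0.6, 0.7]
width: 0.2
grasp_force: 0.0
```

Run:
```python
from h import *
s=read_state();d=s["tcp_pos"]-m;print(d@b,d@yd,d@u,s["contact_force"],s["width"])
goto(m-45*b+32*u,RD)
W=get_image("wrist");cv2.imwrite("pics/w2.png",W["img"])
```

```text
-44.04350042556768 -0.05190401097631618 51.750790212987496 [0.2  0.59 0.7 ] 0.20813734235081927
linear [0.00131 0.00009 0.02633] dr [-0.0001   0.00019 -0.00012]
```

View pics/w2.png

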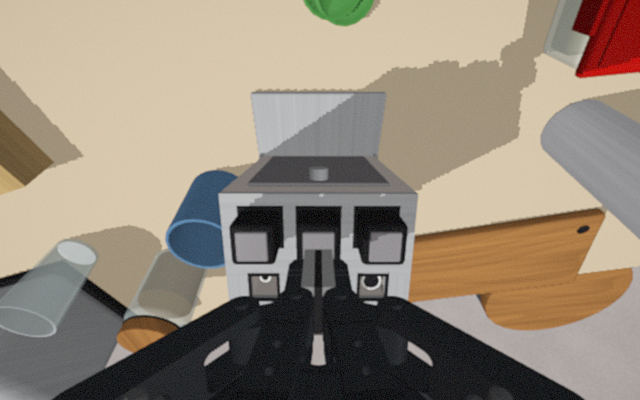

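The closed fingertips at (318,255) line up with the centre key and clear both neighbours.

Emit:
carry_out --steps '[{"claw": 1,"linear": [0.001,0,0.013],"dr": [0,0,0]},{"claw": 1,"linear": [0.001,0,0.023],"dr": [0,0,0]},{"claw": 1,"linear": [0.001,0,0.028],"dr": [0,0,0]},{"claw": 1,"linear": [0.001,0,0.034],"dr": [0,0,0]},{"claw": 1,"linear": [0.001,0,0.04],"dr": [0,0,0]},{"claw": 1,"linear": [0.001,0,0.045],"dr": [0,0,0]},{"claw": 1,"linear": [0.001,0,0.05],"dr": [0,0,0]},{"claw": 1,"linear": [0.001,0,0.055],"dr": [0,0,0]},{"claw": 1,"linear": [0.001,0,0.055],"dr": [0,0,0]}]'

```text
time_s: 3.52
tcp_pos: [576.6, 84.8, 188.0]
tool_rot: [-179.9, 23.0, 167.2]
contact_force: [-1.9, -1.3, 1.8]
width: -0.1
grasp_force: 1.2
```

Run:
```python
from h import *
s=read_state();d=s["tcp_pos"]-m;print(d@b,d@yd,d@u,s["contact_force"],s["contact_force"]@u)
```

```text
-45.73425711037207 -0.22600924757709537 10.415580728909777 [-1.88 -1.26  1.77] 2.2308773858889985
```

Emit:
carry_out --steps '[{"claw": 1,"linear": [-0.001,0,0.002],"dr": [0,0,0]},{"claw": 1,"linear": [-0.001,0,0.0035],"dr": [0,0,0]},{"claw": 1,"linear": [-0.001,0,0.0045],"dr": [0,0,0]},{"claw": 1,"linear": [-0.001,0,0.0045],"dr": [0,0,0]}]'

```text
time_s: 4.03
tcp_pos: [578.5, 84.7, 185.6]
tool_rot: [-180.0, 23.0, 167.2]
contact_force: [-4.3, 0.6, 4.1]
width: -0.2
grasp_force: 2.2
```

Run:
```python
from h import *
s=read_state();d=s["tcp_pos"]-m;print(d@b,d@yd,d@u,s["contact_force"],s["contact_force"]@u)
```

```text
-44.94047207955005 0.10916763808434454 7.455691269454433 [-4.25  0.58  4.11] 5.450723301609302
```

Emit:
carry_out --steps '[{"claw": 1,"linear": [0,0,0.0015],"dr": [0,0,0]},{"claw": 1,"linear": [0,0,0.0025],"dr": [0,0,0]},{"claw": 1,"linear": [0,0,0.0025],"dr": [0,0,0]}]'

```text
time_s: 4.4
tcp_pos: [579.1, 84.6, 184.3]
tool_rot: [-180.0, 23.0, 167.2]
contact_force: [-7.6, 1.2, 8.9]
width: -0.2
grasp_force: 5.5
```

Run:
```python
from h import *
s=read_state();d=s["tcp_pos"]-m;print(d@b,d@yd,d@u,s["contact_force"],s["contact_force"]@u)
```

```text
-44.894522447097174 0.12093646012770062 6.0370387038863855 [-7.64  1.17  8.85] 11.158531536548686
```

Emit:
carry_out --steps '[{"claw": 1,"linear": [0,0,-0.03],"dr": [0,0,0]},{"claw": 1,"linear": [0,0,-0.1],"dr": [0,0,0]},{"claw": 0,"linear": [-0.04,0,-0.13],"dr": [0,0,0]},{"claw": 0,"linear": [-0.1,0,-0.13],"dr": [0,0,0]},{"claw": 0,"linear": [-0.1,0,-0.13],"dr": [0,0,0]},{"claw": 0,"linear": [-0.1,0,-0.13],"dr": [0,0,0]}]'

```text
time_s: 5.15
tcp_pos: [609.2, 77.4, 302.1]
tool_rot: [-179.9, 22.9, 167.2]
contact_force: [-0.8, 0.8, 0.1]
width: 71.9
grasp_force: 0.0
```

Run:
```python
from h import *
W=get_image("wrist");cv2.imwrite("pics/w3.png",W["img"])
for h in(0,43):print([proj(W,m+h*u+k*b) for k in(0,-3.5)])
print(proj(W,m-45*b+8*u))
goto(m+53*u-3*b,RD);goto(m+10*u-3*b,RD)
```

```text
[array([318.21, 169.89]), array([318.22, 165.48])]
[array([318.24, 182.19]), array([318.25, 176.96])]
[318.35 110.32]
linear [0.0426  0.00022 0.0661 ] dr [-0.00017 -0.00005  0.00018]
linear [0.04258 0.00028 0.12344] dr [-0.00017 -0.00005  0.00018]
```

View pics/w3.png

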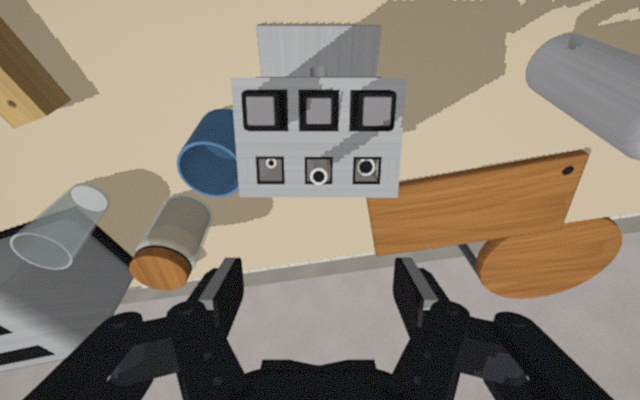

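The centre straw has popped up, with its ring at (318,177), and the other two are still down. I'll grasp it next.

Emit:
carry_out --steps '[{"claw": 0.3,"linear": [0.0425,0,0.05],"dr": [0,0,0]},{"claw": 0.3,"linear": [0.0425,0,0.066],"dr": [0,0,0]},{"claw": 0.3,"linear": [0.0425,0,0.066],"dr": [0,0,0]},{"claw": 0.3,"linear": [0.0425,0,0.1],"dr": [0,0,0]},{"claw": 0.3,"linear": [0.0425,0,0.1235],"dr": [0,0,0]},{"claw": 0.3,"linear": [0.0425,0,0.1235],"dr": [0,0,0]},{"claw": 0.3,"linear": [0.0425,0,0.1235],"dr": [0,0,0]}]'

```text
time_s: 6.08
tcp_pos: [616.4, 76.2, 205.9]
tool_rot: [-180.0, 23.0, 167.2]
contact_force: [-0.7, -0.7, 0.5]
width: 59.7
grasp_force: 0.0
```

Run:
```python
from h import *
s=read_state();d=s["tcp_pos"]-m;print(d@b,d@yd,d@u,s["contact_force"],s["width"])
```

```text
-1.239578504150774 0.24556221478805415 11.057259284808724 [-0.67 -0.73  0.49] 59.72345147614293
```

Emit:
carry_out --force 30 --steps '[{"claw": 1,"linear": [0.002,0,0],"dr": [0,0,0]},{"claw": 1,"linear": [0.002,0,0],"dr": [0,0,0]},{"claw": 1,"linear": [0.002,0,0],"dr": [0,0,0]},{"claw": 1,"linear": [0.002,0,0],"dr": [0,0,0]},{"claw": 1,"linear": [0.002,0,0],"dr": [0,0,0]},{"claw": 1,"linear": [0.002,0,0],"dr": [0,0,0]},{"claw": 1,"linear": [0.002,0,0],"dr": [0,0,0]}]'

```text
time_s: 6.95
tcp_pos: [614.8, 76.3, 204.6]
tool_rot: [-179.9, 23.0, 167.2]
contact_force: [-0.1, 0.0, 1.9]
width: 9.7
grasp_force: 30.1
```

Emit:
carry_out --steps '[{"claw": 1,"linear": [0,0,-0.02],"dr": [0,0,0]},{"claw": 1,"linear": [0,0,-0.045],"dr": [0,0,0]},{"claw": 1,"linear": [0,0,-0.07],"dr": [0,0,0]},{"claw": 1,"linear": [0,0,-0.1],"dr": [0,0,0]},{"claw": 1,"linear": [0,0,-0.13],"dr": [0,0,0]},{"claw": 1,"linear": [0,0,-0.16],"dr": [0,0,0]},{"claw": 1,"linear": [0,0,-0.19],"dr": [0,0,0]},{"claw": 1,"linear": [0,0,-0.22],"dr": [0,0,0]},{"claw": 1,"linear": [0,0,-0.22],"dr": [0,0,0]}]'

```text
time_s: 8.07
tcp_pos: [551.6, 91.5, 359.1]
tool_rot: [180.0, 23.2, 167.3]
contact_force: [0.5, 1.1, -1.0]
width: 9.9
grasp_force: 29.9
```

Run:
```python
from h import *
s=read_state();print(s["tcp_pos"],s["width"],s["grasp_force"],s["qpos"])
# target above stand: holes from scene/side averages (z=50): c
A=get_image("scene");B=get_image("side")
cv2.imwrite("pics/s2.png",np.vstack([A["img"][80:260,150:450],B["img"][100:380,250:550]]))
xd0=np.array([np.cos(np.radians(-12.8)),np.sin(np.radians(-12.8)),0])
for yaw in (167.2,120,90,60):
    x=np.array([np.cos(np.radians(yaw)),np.sin(np.radians(yaw)),0]);z=np.array([0,0,-1.])
    goto([482,-279,280],np.c_[x,np.cross(z,x),z])
```

```text
[551.64  91.53 359.1 ] 9.87613039148273 29.92500811815262 [  7.17   8.11 -31.47 102.31  22.09  53.54  43.37]
linear [ 0.02294 -0.50089  0.10183] dr [-0.00017  0.06388  0.00005]
linear [ 0.02294 -0.50089  0.10183] dr [0.02615 0.06028 0.12936]
linear [ 0.02294 -0.50089  0.10183] dr [0.04286 0.05398 0.21142]
linear [ 0.02294 -0.50089  0.10183] dr [0.05954 0.04414 0.29329]
```

View pics/s2.png

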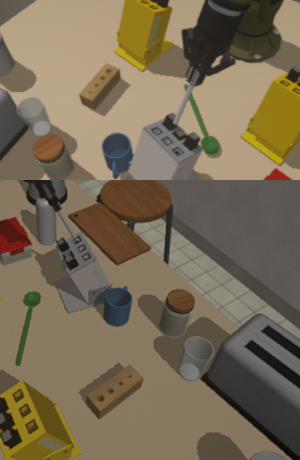

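The straw is out and held in line with the tool, and the stand is clear. I'll check where the yellow dispenser nearest the stand is before transit.

Run:
```python
from h import *
B=get_image("side");h=cv2.cvtColor(B["img"],cv2.COLOR_BGR2HSV)
mk=cv2.inRange(h,(20,120,80),(35,255,255));mk[:260]=0
c=max(cv2.findContours(mk,0,2)[0],key=cv2.contourArea)
for p in cv2.approxPolyDP(c,6,True)[:,0]:print(p,onz(B,p,0)[:2],onz(B,p,195)[:2])
```

```text
[272 300] [ 313.57 -108.56] [ 275.68 -213.91]
[249 315] [ 240.69 -115.69] [ 217.04 -219.65]
[272 361] [ 235.6  -257.02] [ 212.94 -333.37]
[260 369] [ 201.79 -258.86] [ 185.74 -334.85]
[245 351] [ 189.87 -199.09] [ 176.14 -286.75]
[263 399] [ 176.94 -324.03] [ 165.74 -387.29]
[330 374] [ 339.6  -358.59] [ 296.62 -415.1 ]
[307 325] [ 357.4  -221.78] [ 310.95 -305.01]
```

Run:
```python
from h import *
x=np.array([np.cos(np.radians(167.2)),np.sin(np.radians(167.2)),0]);z=np.array([0,0,-1.])
for h in (350,205):goto([482,-279,h],np.c_[x,np.cross(z,x),z])
```

```text
linear [-0.01383 -0.5007   0.01532] dr [-0.00024  0.06371  0.00003]
linear [ 0.06151 -0.50041  0.19337] dr [-0.00024  0.06371  0.00003]
```

Emit:
carry_out --steps '[{"claw": 1,"linear": [-0.014,-0.07,0.0],"dr": [0,0.03,0]},{"claw": 1,"linear": [-0.014,-0.15,0.01],"dr": [0,0.0637,0]},{"claw": 1,"linear": [-0.014,-0.23,0.0153],"dr": [0,0.0637,0]},{"claw": 1,"linear": [-0.014,-0.31,0.0153],"dr": [0,0.0637,0]},{"claw": 1,"linear": [-0.014,-0.39,0.0153],"dr": [0,0.0637,0]},{"claw": 1,"linear": [-0.014,-0.46,0.0153],"dr": [0,0.0637,0]},{"claw": 1,"linear": [-0.014,-0.5,0.0153],"dr": [0,0.0637,0]},{"claw": 1,"linear": [0.02,-0.5,0.1],"dr": [0,0.0637,0]},{"claw": 1,"linear": [0.0615,-0.5,0.1934],"dr": [0,0.0637,0]},{"claw": 1,"linear": [0.0615,-0.5,0.1934],"dr": [0,0.0637,0]}]'

```text
time_s: 9.48
tcp_pos: [479.9, -277.6, 200.3]
tool_rot: [179.9, -0.4, 167.2]
contact_force: [-0.4, 0.3, 0.8]
width: 9.6
grasp_force: 29.9
```

Emit:
carry_out --steps '[{"claw": 1,"linear": [0,0,0],"dr": [0,0,0]},{"claw": 1,"linear": [0,0,0],"dr": [0,0,0]},{"claw": 1,"linear": [0,0,0],"dr": [0,0,0]}]'

```text
time_s: 9.85
tcp_pos: [483.5, -278.7, 206.5]
tool_rot: [-179.9, 0.2, 167.2]
contact_force: [-0.3, -0.3, -0.7]
width: 9.6
grasp_force: 29.9
```

Run:
```python
from h import *
W=get_image("wrist");s=read_state();print(s["tcp_pos"],s["tool_rot"],s["width"],s["qpos"])
cv2.imwrite("pics/w4.png",W["img"])
p=s["tcp_pos"];print("hole guess",proj(W,[482,-279,50]),"foot guess",proj(W,[p[0],p[1],p[2]-117.5]))
```

```text
[ 483.33 -278.62  206.43] [-179.91    0.16  167.21] 10.338981637570248 [ 41.77  24.9  -21.31  98.54  10.44  58.32  93.99]
hole guess [317.47 187.27] foot guess [318.11 199.65]
```

View pics/w4.png

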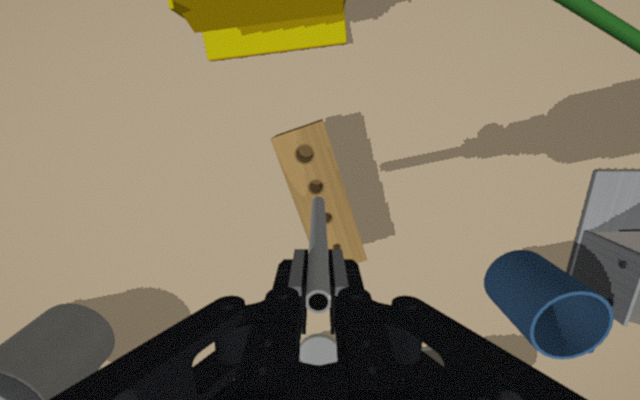

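The wrist view shows the straw foot at about (318,198). Hole c is at (316,187) and hole d at (305,153). I'll measure both more exactly.

```bash
cat > meas.py <<'E'
from h import *
W=get_image("wrist");s=read_state();p=s["tcp_pos"];g=cv2.cvtColor(W["img"],cv2.COLOR_BGR2GRAY).astype(int)
T=Ro.from_euler("xyz",s["tool_rot"],degrees=True).as_matrix()
foot=p+117.5*T[:,2]
fc=proj(W,foot);print("tcp",p,"pred foot px",fc,"pred foot rim top px",proj(W,foot+5.5*T[:,0]))
for q in((305,153),(316,187)):
    r=(g[q[1]-11:q[1]+12,q[0]-12:q[0]+13]<95).astype(np.uint8)
    n,l,st,ce=cv2.connectedComponentsWithStats(r);k=1+np.argmax(st[1:,4])
    bb=st[k];cx=bb[0]+bb[2]/2-.5+q[0]-12;cy=bb[1]+bb[3]/2-.5+q[1]-11
    print("hole",bb,(cx,cy),"centroid",ce[k]+[q[0]-12,q[1]-11],onz(W,(cx,cy),50))
print(g[176:216:1,[314,318,322]].T)
for y in(203,210,220):print(y,g[y,304:334])
E
python3 meas.py
```

```text
tcp [ 483.19 -278.56  206.26] pred foot px [317.93 199.94] pred foot rim top px [317.94 193.78]
hole [  3   4  18  18 221] (np.float64(304.5), np.float64(154.5)) centroid [304.26 154.25] [ 447.94 -283.92   50.  ]
hole [  5   5  14  13 150] (np.float64(315.5), np.float64(187.0)) centroid [315.45 187.03] [ 481.15 -280.79   50.  ]
[[135 136 134 121 109  87  95  84  70  61  59  60  60  49  55  52  68  80
  104 123 127 125 112 105 103 101 102 100 102 103 101 102 100 107  97  98
  100 100 100  99]
 [131 128 123 122 103  90  92  87  68  55  56  54  54  56  52  53  63  91
  106 120 108  98  84  91  92  88  89  90  91  92  90  85  92  87  90  93
   91  87  94  93]
 [130 128 131 129 127 123 110  95  79  68  70  74  79  92  97 109 118 123
  126 131 128 120 109  95  89  91  87  94  88  91  90  91  92  89  92  89
   90  92  93  88]]
203 [127 131 130 130 133 127 131 129 115 112 100  98  89  88  90  89  93  94
  94  93 110 122 125 130 130 130 131 135 135 131]
210 [131 134 133 132 131 134 130 124 116 110  97  93  94  92  90  95  87  90
  92  90  98 125 131 131 131 129 131 131 131 132]
220 [130 133 132 135 134 133 127 114 109  99  99  92  92  92  92  92  88  92
  92  94  95  87  70  58  64  57  77 103 115 127]
```

Run:
```python
from h import *
W=get_image("wrist");s=read_state();p=s["tcp_pos"]
T=Ro.from_euler("xyz",s["tool_rot"],degrees=True).as_matrix()
f=onz(W,(318.6,202.1),p[2]-117.5);h=np.array([481.15,-280.8,50])
print(f,h-f,T.T@(h-f)/750)
```

```text
[ 485.29 -278.61   88.63] [ -4.14  -2.19 -38.63] [ 0.   -0.    0.05]
```

Emit:
carry_out --steps '[{"claw": 1,"linear": [0.0047,-0.0041,0.02],"dr": [0,0,0]},{"claw": 1,"linear": [0.0047,-0.0041,0.037],"dr": [0,0,0]},{"claw": 1,"linear": [0.0047,-0.0041,0.037],"dr": [0,0,0]},{"claw": 1,"linear": [0.0047,-0.0041,0.037],"dr": [0,0,0]},{"claw": 1,"linear": [0.0047,-0.0041,0.037],"dr": [0,0,0]}]'

```text
time_s: 10.62
tcp_pos: [479.0, -280.6, 178.0]
tool_rot: [-179.9, 0.1, 167.2]
contact_force: [-0.6, -0.8, 0.3]
width: 10.1
grasp_force: 29.9
```

Run:
```python
from h import *
r=lambda d,c,w,h,f:cv2.resize(d["img"][c[1]-h//2:c[1]+h//2,c[0]-w//2:c[0]+w//2],None,fx=f,fy=f,interpolation=cv2.INTER_CUBIC)
W=get_image("wrist");A=get_image("scene");B=get_image("side");s=read_state();print(s["tcp_pos"],s["tool_rot"])
h=np.array([481.15,-280.8,50])
f=s["tcp_pos"]+[0,0,-117.5]
for d in(W,A,B):print("hole",proj(d,h),"foot",proj(d,f))
cs=[np.round(proj(d,h)).astype(int) for d in(W,A,B)];print(cs)
cv2.imwrite("pics/c2.png",np.hstack([r(W,cs[0],40,60,8),r(A,cs[1],32,60,8),r(B,cs[2],28,60,8)]))
```

```text
[ 478.82 -280.64  177.83] [-179.93    0.08  167.21]
hole [318.41 198.98] foot [318.   199.74]
hole [251.9  156.71] foot [251.93 154.2 ]
hole [360.11 310.39] foot [359.65 308.81]
[array([318, 199]), array([252, 157]), array([360, 310])]
```

View pics/c2.png

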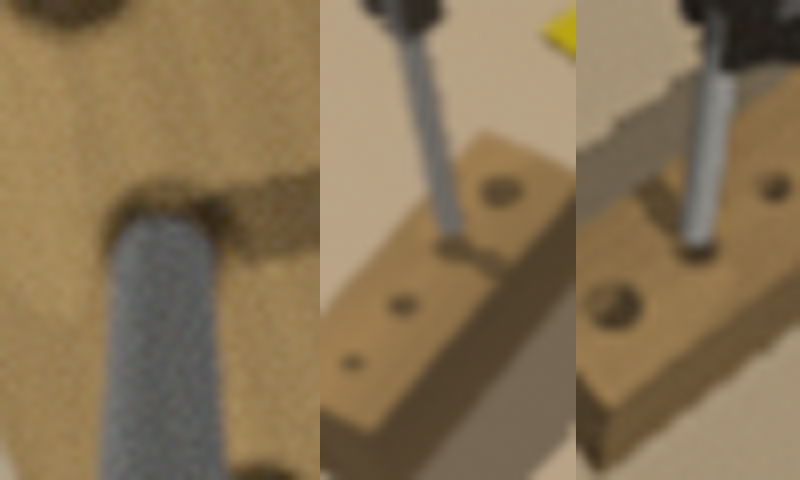

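The foot sits about 10 mm above hole c in all three views, centred to within about 1 mm. Next I'll lower it part way.

Emit:
carry_out --steps '[{"claw": 1,"linear": [-0.0008,0,0],"dr": [0,0,0]},{"claw": 1,"linear": [-0.0008,0,0.006],"dr": [0,0,0]},{"claw": 1,"linear": [-0.0008,0,0.012],"dr": [0,0,0]},{"claw": 1,"linear": [-0.0008,0,0.017],"dr": [0,0,0]},{"claw": 1,"linear": [-0.0008,0,0.022],"dr": [0,0,0]},{"claw": 1,"linear": [-0.0008,0,0.022],"dr": [0,0,0]},{"claw": 1,"linear": [-0.0008,0,0.022],"dr": [0,0,0]}]'

```text
time_s: 11.65
tcp_pos: [479.2, -280.8, 161.1]
tool_rot: [-179.9, 0.0, 167.2]
contact_force: [-0.7, 0.0, 0.3]
width: 9.5
grasp_force: 29.9
```

No force at 161 mm, so the foot is inside the hole. I'll keep lowering.

Emit:
carry_out --steps '[{"claw": 1,"linear": [0,0,0.008],"dr": [0,0,0]},{"claw": 1,"linear": [0,0,0.016],"dr": [0,0,0]},{"claw": 1,"linear": [0,0,0.024],"dr": [0,0,0]},{"claw": 1,"linear": [0,0,0.032],"dr": [0,0,0]},{"claw": 1,"linear": [0,0,0.038],"dr": [0,0,0]},{"claw": 1,"linear": [0,0,0.042],"dr": [0,0,0]},{"claw": 1,"linear": [0,0,0.042],"dr": [0,0,0]},{"claw": 1,"linear": [0,0,0.042],"dr": [0,0,0]}]'

```text
time_s: 12.65
tcp_pos: [479.3, -280.8, 129.7]
tool_rot: [-179.9, 0.1, 167.2]
contact_force: [-0.3, -0.0, 0.0]
width: 10.5
grasp_force: 29.9
```

Emit:
carry_out --steps '[{"claw": 1,"linear": [0,0,0.002],"dr": [0,0,0]},{"claw": 1,"linear": [0,0,0.004],"dr": [0,0,0]},{"claw": 1,"linear": [0,0,0.0055],"dr": [0,0,0]},{"claw": 1,"linear": [0,0,0.0065],"dr": [0,0,0]},{"claw": 1,"linear": [0,0,0.0065],"dr": [0,0,0]}]'

```text
time_s: 13.28
tcp_pos: [479.8, -281.0, 125.5]
tool_rot: [-179.9, 0.1, 167.2]
contact_force: [-0.8, 0.7, 6.3]
width: 10.0
grasp_force: 30.8
```

There is 6 N of upward force at exactly the expected floor height, so the straw is seated. I'll release it and retreat.

Emit:
carry_out --steps '[{"claw": 1,"linear": [0,0,-0.0005],"dr": [0,0,0]},{"claw": 0.3,"linear": [0,0,-0.0005],"dr": [0,0,0]},{"claw": 0.3,"linear": [0,0,-0.0005],"dr": [0,0,0]},{"claw": 0.3,"linear": [0,0,-0.0005],"dr": [0,0,0]},{"claw": 0.3,"linear": [0,0,-0.03],"dr": [0,0,0]},{"claw": 0.3,"linear": [0,0,-0.08],"dr": [0,0,0]},{"claw": 0.3,"linear": [0,0,-0.15],"dr": [0,0,0]},{"claw": 0.3,"linear": [0,0,-0.15],"dr": [0,0,0]},{"claw": 0.3,"linear": [0,0,-0.15],"dr": [0,0,0]}]'

```text
time_s: 14.4
tcp_pos: [478.8, -280.7, 236.7]
tool_rot: [-179.9, 0.0, 167.2]
contact_force: [-0.5, 0.9, -0.5]
width: 59.5
grasp_force: 0.0
```

Run:
```python
from h import *
W=get_image("wrist");A=get_image("scene");B=get_image("side")
print(read_state()["contact_force"],[ (proj(d,[480.5,-280.8,50]),proj(d,[480.5,-280.8,158])) for d in(A,B)])
cv2.imwrite("pics/f.png",np.hstack([cv2.resize(A["img"][110:260,200:350],None,fx=2.6,fy=2.6),cv2.resize(B["img"][200:350,290:440],None,fx=2.6,fy=2.6)]))
```

```text
[0.49 1.08 0.32] [(array([252.04, 156.59]), array([246.59, 133.21])), (array([359.91, 310.52]), array([363.52, 288.32]))]
```

View pics/f.png

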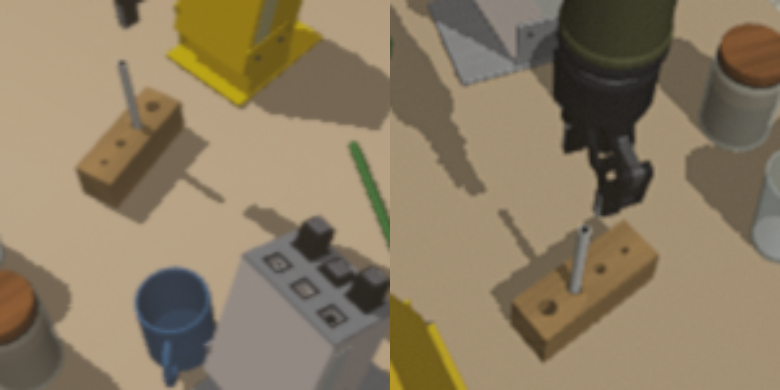

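The straw stands released in hole c, the second-largest. Its top is at scene (247,134), within 1 px of the prediction, and the other straws are still down.

```bash
python3 -c "
from cell import *
print(close_job())"
```

```text
the job is handed in; nothing more can be done
None
```

I pressed the centre key (about 11 N) to raise the middle straw, drew it out, and left it standing released at the bottom of the 13.8 mm hole. The other two straws stayed down in the dispenser. The job is handed in; no verdict came back.

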